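# Pin the tube rotator's disc for carrying

## Task

Lock the tube rotator for carrying: swing its disc round by the black knob until the yellow tab is fully home against the stop in the blue bracket, then lift the red-handled lock pin out of its parking block and slide it through the bracket, the tab and the bracket's lower leg until the pin's collar sits on the bracket. Let go of the pin, and leave the two small vials and the white card box as they stand.

Things in the scene. Friction and masses are not known exactly. Their poses are not given: they have to be found in the camera images.
- rotator: White bench tube rotator, 150 x 120 mm foot, fixed; origin: centre of its underside, front faces its -x. Its working face is tilted 35 degrees from level towards its front, so the disc's axis and the bracket's bore lean 35 degrees from vertical, towards the robot side. The bracket is on its -y side.
- lock_bracket: Blue C-shaped bracket on the rotator. Origin: centre of the upper hole's mouth, on the outer face. z: along the bore, outwards (35 degrees from vertical); x: up the slope; y: towards the disc. Two legs 42 x 40 x 10 mm at z -10..0 and -36..-26 mm, each with a 14 mm hole on the z axis, 2 mm lead-in chamfer. The tab parks between them. Web on the -y side, stop on +x. Free above and below along z.
- rotor (a joint): Angle of the aluminium disc (110 mm diameter), rad: 0 = parked, tab at its stop and its hole in line with the bracket's; grows to 1.25 turning clockwise as seen looking down on the face (knob goes up the slope, tab down the slope out of the bracket). Axis: the bracket's z direction through hub. Friction of 0.07 N m holds it where it is left; no spring.
- knob (a point): On the axis of the round black knob (16 mm diameter, 40 mm tall) that stands on the disc parallel to the bracket's z, 42 mm from the disc's axis, opposite the tab. The point is 25 mm above the disc's surface, 15 mm below the knob's top. Clips on the disc are 8 mm high.
- hub (a point): Point on the disc's turning axis, level (along the axis) with knob, 25 mm above the disc's surface.
- tab_hole (a point): Centre of the upper mouth of the 14 mm hole in the disc's yellow tab (8 mm thick, 34 mm wide), 80 mm from the disc's axis. Parked, it lies on the bracket's z axis, 14 mm below the bracket's origin.
- pin_grip (a point): Centre of the red square handle, 18 x 18 x 36 mm, of the loose lock pin (102 mm long, about 60 g). z: along the pin, from tip to handle; x, y square to the handle's faces. Below the handle a steel collar, 26 mm diameter, 4 mm thick, its underside 22 mm below this point; then a steel shank, 10 mm diameter, 62 mm long, the last 9 mm tapering to 5 mm.
- pin_tip (a point): The tip of the lock pin's shank, 84 mm from the handle's centre.
- pin_block: Grey parking block, fixed, 50 x 50 x 72 mm on a 78 x 78 x 6 mm foot; origin: centre of its underside. The lock pin starts upright in its 14 mm hole, collar resting on the block's top; it lifts out straight up after 62 mm.
- card_box: White card box, 100 x 72 x 28 mm, lying on the table; bystander. Origin: centre of underside.
- vial_c: Small vial with black cap, 23 mm diameter, 54 mm tall, standing; bystander. Origin: centre of underside.
- vial_d: Small vial with red cap, 23 mm diameter, 54 mm tall, standing; bystander. Origin: centre of underside.

How it is judged:
On the way, in this order (a step that is already met when the one before it is completed fails the run):
1. the disc is turned home, its tab at the stop in the bracket, before the pin is in (value of joint rotor below 0.06 rad and distance between pin_tip and lock_bracket above 0.08 m), for 0.2 s.
2. the pin is through all three holes (z of pin_tip in the frame of lock_bracket below -0.05 m and x of pin_tip in the frame of lock_bracket between -0.008 and 0.008 m and y of pin_tip in the frame of lock_bracket between -0.008 and 0.008 m and value of joint rotor below 0.08 rad), for 0.2 s.
At the end, for the whole second after the job is handed in: Disc within 0.08 rad of parked; pin through upper leg, tab and lower leg, its tip at least 56 mm below the bracket's upper face (62 with collar touching), within 8 mm sideways of the bore axis and 0.15 rad of its direction; disc not turning (value of joint rotor below 0.08 rad and z of pin_tip in the frame of lock_bracket below -0.056 m and x of pin_tip in the frame of lock_bracket between -0.008 and 0.008 m and y of pin_tip in the frame of lock_bracket between -0.008 and 0.008 m and angle between the z axis of pin_tip and the z axis of lock_bracket, either way round below 0.15 rad and velocity of joint rotor below 0.05 rad/s).
It fails at once if the card box is pushed more than 30 mm (distance of card_box from where it was at the start of the episode above 0.03 m).
It fails at once if a vial is pushed more than 30 mm or tipped over (distance of any of vial_c, vial_d from where it was at the start of the episode above 0.03 m or angle between any of vial_c, vial_d's own z axis and vertical above 0.5 rad).
It also fails if it takes over 53 s, if anything falls off the work surface, if the arm or the gripper's body presses on something with over 40 N, if the wrist force passes 120 N, or if a joint passes its speed limit or range.

## Robot

A 7-joint arm with a two-finger parallel gripper is mounted at the origin on the work surface; the furniture and walls round the work are solid. World frame = base frame: x ahead of the robot, y to its left, z up, the work surface at z = 0. Lengths are in m, angles in rad, forces in N, time in s.
With the tool pointing down it reaches from about 0.4 to 0.85 m from the base axis. Payload 10.4 kg.
Tool frame: the origin (TCP) lies midway between the tips of the shut fingers; the grasp point (between the pads) lies 19 mm behind it (manip.pinch_z is the distance from the TCP to the grasp point, in m); y points along the fingers, x is the direction in which the jaws open and shut, and the axes are right-handed (so a half turn about y gives the same grasp; the last joint's range is limited). The gripper opens to 85 mm and grips with 20 to 120 N. Pads are 22 mm wide; open, the fingers measure 114 mm over their backs; the gripper's body (76 mm by 85 mm) begins 54 mm behind the grasp point. The pads swing forward as they close: fully open they stand 13 mm farther back than shut.
Start: joints at [-1.311, 0.332, -0.065, 1.46, 0.022, 1.35, -0.088], TCP at [0.174, 0.6, 0.203] pointing down, gripper open.
Joint ranges: [-2.6, 2.6], [-0.5, 2.12], [-1.47, 1.34], [0.16, 2.42], [-1.27, 4.41], [0.06, 2.06], [-2.6, 2.6]. Speed limits (rad/s): [2.22, 2.22, 2.79, 2.79, 3.14, 3.14, 3.14].

## Interface

Orientations are given as a unit quaternion [x, y, z, w].
In Python, from workcell import manip gives the robot as it stands.
- The arm moves only by the shell command python3 -m pendant 'ROWS' [OPENING] [FORCE]. ROWS is a JSON object of lists of equal length, an entry for each row: "offset": the shift along the tool's x, y, z scaled (see below), a list of three; "turn": the turn, a rotation vector about the tool's x, y, z scaled (see below), a list of three. A call has 1 to 12 rows; each row is the pose to reach, as a shift and turn from the pose measured when the call began, along the tool's axes at that moment; what a row does not reach only later rows make up. The controller multiplies each number of a shift by 200 mm and each number of a turn by 45 degrees. A row lasts 1/8 s, in which the tool goes at most 62.5 mm and 10.7 degrees, less where a joint would pass 70% of its speed; a pose out of reach is approached as far as the arm can. A call with a number of a shift or a turn outside -1 to 1 is refused whole. A call with a gripper value outside its range is refused whole. OPENING is the opening in per cent of the stroke, from 0 (shut) to 100 (fully open), set as the call begins (- or left out, the last holds). The fingers move at their own pace and stop on an object; FORCE is the grip in N (left out, the last holds). Time passes only in rows, so rows that repeat a pose let the fingers close. It gives the time, the measured TCP pose, the force and the opening at its end, in the units of the state.
- manip.get_obs(): the state, without advancing time (a new reading comes with each control period).
- manip.camera(name): name is "scene" or "top" or "wrist"; returns (picture, depth): 420x560x3 uint8, red, green, blue; 420x560 float32, m along the optical axis (not along the pixel's ray), 0 where there is no reading.
- manip.camera_model(name): a dict with "intrinsics" (3x3 intrinsics, pixels), "k1" (the pictures are not rectified: a ray, as slopes to the right and down, at radius r is drawn at 1 + k1 r^2 times it, then the intrinsics apply), "R" (3x3) and "t" (3): a world point X has camera coordinates R X + t; the wrist camera has in their place "tool_from_camera" (4x4, takes a point from camera to tool coordinates, whose origin is the TCP and whose axes are the tool frame's). Camera axes: x right, y down, z forward; pixel columns grow to the right and rows downward; lengths in m; the calibration is good to about 2 mm. A picture is of the moment at which its call begins: read the wrist's pose just before it. camera_model takes no time and is no camera call.
- manip.hand_in(): hands the job in, once; it reports no verdict.
The state is a dict: "clock": time; "joint_pos": joint angles; "joint_velocities": joint speeds; "tau": joint torques, N m; "position": TCP position; "ee_rot": TCP orientation; "ft_force": force on the tool from outside, world axes, zero at the start; "torque": the same for the moment, N m; "grip_width": opening from 0.0 (shut) to 1.0 (fully open).
Only numpy, scipy, OpenCV 4.12 (cv2) and the standard library are available. Lean on these libraries where they do the work, as an engineer would, in place of code of your own. Each camera call takes 0.05 s, during which the arm holds its last target. There are 200 camera calls.

## Working session

There is one attempt and no reset: what is moved stays moved. The work goes in short steps, Python scripts to look and compute and a shell command to move; the robot and the scene stay as the last step left them, time stands still between calls to the robot, and variables do not carry over. Pictures are saved under pics/ and viewed, about 8 in all and at most 12, crops included, and the job is handed in when it is done.

```bash
ls; mkdir -p pics
cat > h.py <<'E'
import numpy as np, cv2
from workcell import manip
from scipy.spatial.transform import Rotation as R
def snap(n,f=None):
    o=manip.get_obs(); im,d=manip.camera(n); 
    if f: cv2.imwrite('pics/'+f+'.png',im[:,:,::-1])
    return im,d,o
def T(o):
    M=np.eye(4); M[:3,:3]=R.from_quat(o['ee_rot']).as_matrix(); M[:3,3]=o['position']; return M
def world(n,d,o=None):
    m=manip.camera_model(n); K=np.array(m['intrinsics'],float)
    h,w=d.shape; u,v=np.meshgrid(np.arange(w),np.arange(h))
    x=(u-K[0,2])/K[0,0]; y=(v-K[1,2])/K[1,1]; a,b=x.copy(),y.copy()
    for _ in range(8):
        s=1+m['k1']*(a*a+b*b); a=x/s; b=y/s
    P=np.stack([a*d,b*d,d],-1)
    if n=='wrist':
        M=T(o)@np.array(m['tool_from_camera']); return P@M[:3,:3].T+M[:3,3]
    return (P-np.array(m['t']))@np.array(m['R'])
E
python3 - <<'E'
from h import *
o=manip.get_obs(); print(o, manip.pinch_z)
out=[]
for n in('scene','top'):
    im,d,o=snap(n,n); np.savez('/tmp/'+n,im=im,d=d)
    print(n,manip.camera_model(n))
E
```

```text
pics
{'clock': 0.0, 'joint_pos': array([-1.31056621,  0.33287635, -0.06474042,  1.46090727,  0.02162316,
        1.34990285, -0.08848078]), 'joint_velocities': array([-9.67081631e-05,  1.41278951e-03,  1.71375253e-04,  7.40404586e-04,
        2.04267785e-03, -2.16944407e-03, -3.40818091e-04]), 'tau': array([ 2.38520588e-04, -6.25443077e+01,  4.97620110e-02, -3.91622257e+01,
        1.64012419e-02,  9.57601180e-03,  2.33903376e-05]), 'position': array([0.17429999, 0.59978516, 0.20182953]), 'ee_rot': array([ 0.56577998,  0.42418103, -0.42493893, -0.56514633]), 'ft_force': array([-0.04551524, -0.05572285,  0.4307568 ]), 'torque': array([-0.04242754,  0.01253388, -0.0146863 ]), 'grip_width': 0.9993465597024148} 0.0187
scene {'intrinsics': array([[397.26640997,   0.        , 277.99594391],
       [  0.        , 397.26640997, 209.27900567],
       [  0.        ,   0.        ,   1.        ]]), 'k1': -0.050243805959490094, 'R': array([[ 0.69722178, -0.71663067, -0.01795197],
       [-0.3349047 , -0.30348825, -0.89203908],
       [ 0.63381435,  0.62796127, -0.4516016 ]]), 't': array([-0.38514806,  0.26985397,  0.65084423])}
top {'intrinsics': array([[440.66015219,   0.        , 279.91896862],
       [  0.        , 440.66015219, 216.98617833],
       [  0.        ,   0.        ,   1.        ]]), 'k1': -0.13131982987407143, 'R': array([[ 0.01894425, -0.99979828,  0.00667231],
       [-0.99306443, -0.01959032, -0.11592781],
       [ 0.11603514, -0.00442987, -0.99323523]]), 't': array([-0.0049122 ,  0.58032548,  1.12801135])}
```

View pics/scene.png

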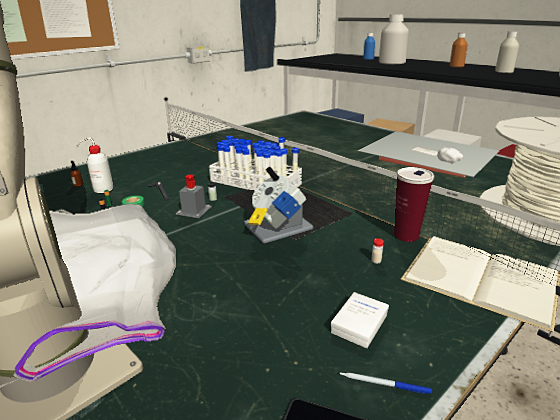

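View pics/top.png

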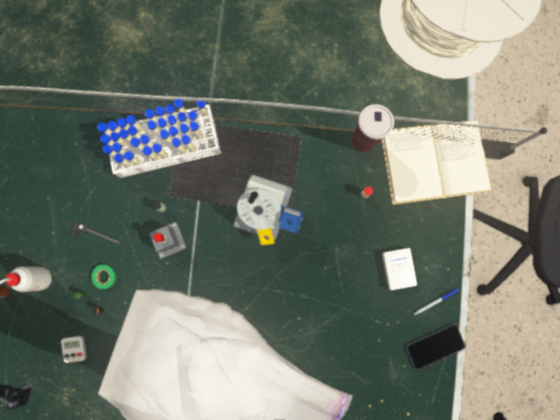

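The scene shows the rotator near scene (275,210) and top (262,207). The pin handle is at top (160,238), the bracket at (290,220), the yellow tab at (266,238) and the black knob at about (252,197). Next I measure with masks and depth.

Run:
```python
from h import *
outs=[]
for n,(r0,r1,c0,c1) in dict(scene=(140,260,160,340),top=(165,265,140,320)).items():
    z=np.load(f'/tmp/{n}.npz'); im,d=z['im'],z['d']; P=world(n,d)
    hsv=cv2.cvtColor(im,cv2.COLOR_RGB2HSV); box=np.zeros(d.shape,bool); box[r0:r1,c0:c1]=1
    H,S,V=[hsv[...,i].astype(int) for i in range(3)]
    ms=dict(red=((H<8)|(H>172))&(S>150)&(V>90),yel=(H>20)&(H<33)&(S>150)&(V>90),blue=(H>100)&(H<125)&(S>120)&(V>60),black=(V<45)&(P[...,2]>0.08))
    for k,m in ms.items():
        m=(m&box&(d>0)).astype(np.uint8); nn,L,st,c=cv2.connectedComponentsWithStats(m)
        for i in range(1,nn):
            if st[i,4]>=15:
                Q=P[L==i]; print(n,k,c[i].round(1),st[i,4],'med',np.median(Q,0).round(4),'lo',np.percentile(Q,5,axis=0).round(3),'hi',np.percentile(Q,95,axis=0).round(3))
    outs.append(cv2.resize(im[r0:r1,c0:c1],(800,None or int((r1-r0)*800/(c1-c0))),interpolation=cv2.INTER_CUBIC)[:,:,::-1])
cv2.imwrite('pics/crop.png',cv2.resize(np.vstack(outs),(470,570)))
```

```text
scene red [189.9 181.1] 105 med [0.5091 0.3034 0.0957] lo [0.504 0.298 0.078] hi [0.523 0.314 0.112]
scene yel [257.2 216.1] 208 med [0.5259 0.0425 0.0719] lo [0.507 0.026 0.008] hi [0.592 0.141 0.086]
scene blue [252.1 147.3] 783 med [0.7732 0.3308 0.1278] lo [0.711 0.23  0.117] hi [0.835 0.448 0.133]
scene blue [281.4 140.9] 17 med [0.8381 0.2598 0.146 ] lo [0.834 0.255 0.143] hi [0.85  0.267 0.149]
scene blue [295.2 149.8] 38 med [0.8507 0.2092 0.1243] lo [0.841 0.204 0.117] hi [0.863 0.228 0.13 ]
scene blue [286.1 204.4] 410 med [ 0.5558 -0.033   0.1173] lo [ 0.537 -0.045  0.092] hi [0.575 0.004 0.134]
scene black [272.1 173.7] 76 med [0.6067 0.0697 0.1519] lo [0.597 0.065 0.136] hi [0.621 0.077 0.168]
top red [158.2 237.3] 61 med [0.5153 0.3065 0.1118] lo [0.508 0.298 0.101] hi [0.523 0.316 0.115]
top yel [265.5 236.7] 207 med [0.5241 0.0423 0.0732] lo [0.51  0.025 0.   ] hi [0.541 0.059 0.085]
top blue [289.9 221.9] 330 med [ 0.5598 -0.0177  0.1232] lo [ 0.542 -0.042  0.004] hi [0.576 0.004 0.137]
```

View pics/crop.png

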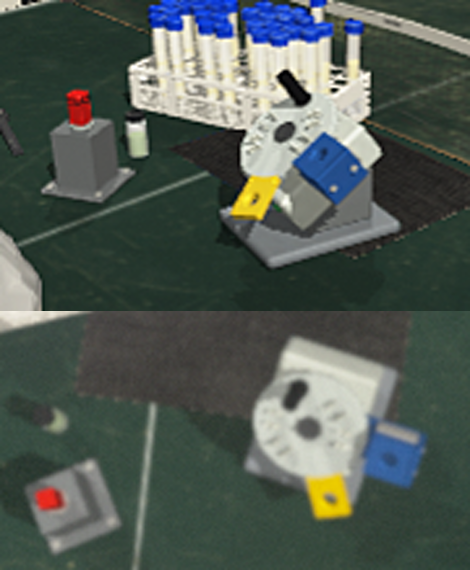

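The crop shows the foot yawed slightly clockwise, with the tab down-slope, the knob up-slope and the bracket hole visible. Next I fit the planes and work out the rotator frame.

Run:
```python
from h import *
print(manip.camera_model('wrist'))
for n in('scene','top'):
    z=np.load(f'/tmp/{n}.npz'); im,d=z['im'],z['d']; P=world(n,d)
    hsv=cv2.cvtColor(im,cv2.COLOR_RGB2HSV).astype(int); H,S,V=[hsv[...,i] for i in range(3)]
    blue=(H>100)&(H<125)&(S>120)
    near=(np.linalg.norm(P[...,:2]-[0.556,-0.02],axis=-1)<0.05)&(P[...,2]>0.09)
    disc=(S<50)&(V>100)&(np.linalg.norm(P[...,:2]-[0.58,0.05],axis=-1)<0.06)&(P[...,2]>0.07)&(P[...,2]<.2)&(d>0)
    for k,m in dict(bracket=blue&near,disc=disc).items():
        Q=P[m]; rng=np.random.default_rng(0); best=None
        for _ in range(500):
            a=Q[rng.choice(len(Q),3,False)]; nv=np.cross(a[1]-a[0],a[2]-a[0]); l=np.linalg.norm(nv)
            if l<1e-6: continue
            nv/=l; nv*=np.sign(nv[2])
            if abs(nv[2]-.819)>.08: continue
            i=abs((Q-a[0])@nv)<.0025
            if best is None or i.sum()>best.sum(): best=i
        if best is None: continue
        I=Q[best]; c=I.mean(0); nv=np.linalg.svd(I-c)[2][2]; nv*=np.sign(nv[2])
        print(n,k,len(Q),best.sum(),'c',c.round(4),'n',nv.round(3),'tilt',np.degrees(np.arccos(nv[2])).round(1),'yaw',np.degrees(np.arctan2(-nv[1],-nv[0])).round(1))
        if 1:
            ps=np.radians(-17); x=np.array([np.cos(ps)*.819,np.sin(ps)*.819,.574]); y=np.array([-np.sin(ps),np.cos(ps),0])
            print('  x/y extents mid', [((np.percentile(I@a,1)).round(4),(np.percentile(I@a,99)).round(4)) for a in (x,y)])
    # pin handle, block top
    blk=(S<60)&(abs(P[...,2]-0.072)<.006)&(np.linalg.norm(P[...,:2]-[.51,.306],axis=-1)<.06)
    red=((H<8)|(H>172))&(S>150)&(abs(P[...,2]-.115)<.006)&(np.linalg.norm(P[...,:2]-[.51,.306],axis=-1)<.06)
    for k,m in dict(blk=blk,red=red).items():
        if m.sum()>5: print(n,k,m.sum(),P[m].mean(0).round(4),cv2.minAreaRect((P[m][:,:2]*1000).astype(np.float32)))
```

```text
{'intrinsics': array([[329.28894048,   0.        , 283.05486523],
       [  0.        , 329.28894048, 204.15792282],
       [  0.        ,   0.        ,   1.        ]]), 'k1': -0.05643564242244683, 'tool_from_camera': array([[ 9.99999476e-01, -8.77574590e-04,  5.27961369e-04,
        -6.32787829e-05],
       [-7.52010924e-04, -2.79235833e-01,  9.60222258e-01,
        -1.71792182e-01],
       [-6.95240922e-04, -9.60222151e-01, -2.79236346e-01,
         7.09287496e-02],
       [ 0.00000000e+00,  0.00000000e+00,  0.00000000e+00,
         1.00000000e+00]])}
scene bracket 395 206 c [ 0.5521 -0.0184  0.124 ] n [-0.553  0.169  0.816] tilt 35.3 yaw -17.0
  x/y extents mid [(np.float64(0.4873), np.float64(0.5288)), (np.float64(0.1231), np.float64(0.1687))]
scene disc 807 564 c [0.5838 0.0571 0.1123] n [-0.551  0.173  0.816] tilt 35.3 yaw -17.4
  x/y extents mid [(np.float64(0.4589), np.float64(0.56)), (np.float64(0.1833), np.float64(0.273))]
scene blk 137 [0.5085 0.3002 0.0711] ((514.158935546875, 308.5829162597656), (55.06669998168945, 52.55780029296875), 24.648120880126953)
scene red 19 [0.5125 0.3061 0.1114] ((513.3743896484375, 305.4750061035156), (14.849539756774902, 17.49198341369629), 86.60245513916016)
top bracket 315 236 c [ 0.5581 -0.0169  0.1258] n [-0.549  0.167  0.819] tilt 35.0 yaw -16.9
  x/y extents mid [(np.float64(0.4913), np.float64(0.5337)), (np.float64(0.1245), np.float64(0.1705))]
top disc 1293 915 c [0.5881 0.0564 0.1133] n [-0.553  0.169  0.816] tilt 35.3 yaw -17.0
  x/y extents mid [(np.float64(0.4612), np.float64(0.5642)), (np.float64(0.1789), np.float64(0.2744))]
top blk 286 [0.5151 0.3058 0.0724] ((515.8851318359375, 308.4552001953125), (51.0595588684082, 49.64848709106445), 24.411745071411133)
top red 50 [0.515  0.3076 0.1125] ((514.4434814453125, 307.2229309082031), (17.133834838867188, 18.47545051574707), 3.6167373657226562)
```

Both cameras agree on tilt 35° and yaw −17°. The tool axis along the fingers is y, pointing down, and tool x already lies along the bracket's y. I move to a tilted view pose over the disc.

```bash
python3 -m pendant '{"offset":[[-0.8,0,-0.96],[-0.8,0,-0.96],[-0.8,0,-0.96],[-0.8,0,-0.96],[-0.8,0,-0.96]],"turn":[[0,0,0],[0,0,0],[0,0,0],[0,0,0],[0,0,0]]}'
python3 -m pendant '{"offset":[[-0.8,0,-0.96],[-0.8,0,-0.96],[-0.8,0,-0.96],[-0.8,0,-0.96],[-0.8,0,-0.96]],"turn":[[0,0,0],[-0.2,0,0],[-0.4,0,0],[-0.6,0,0],[-0.778,0,0]]}'
python3 - <<'E'
from h import *
o=manip.get_obs(); M=T(o); print(o['position'],o['joint_pos'].round(2),M[:3,:3].round(3).tolist())
t=np.array([.521,.081,.211]); print((M[:3,:3].T@(t-o['position'])/.2).round(3))
G=np.array([[.783,-.239,.574],[.292,.956,0],[-.5485,.1677,.819]])
D=np.c_[G[1],-G[2],-G[0]]; print((R.from_matrix(M[:3,:3].T@D).as_rotvec(degrees=True)/45).round(3))
E
```

```text
clock: 0.72
position: [0.3174, 0.3883, 0.2022]
ee_rot: [0.568, 0.422, -0.423, -0.566]
ft_force: [-1.5, 1.0, 0.0]
grip_width: 0.997
clock: 1.35
position: [0.4567, 0.1773, 0.2031]
ee_rot: [0.714, 0.529, -0.274, -0.369]
ft_force: [-0.1, 0.8, -0.3]
grip_width: 1.002
[0.45667682 0.17728478 0.20309448] [-0.92 -0.25  0.02  2.21  0.68  1.04  0.07] [[0.29, 0.553, -0.781], [0.957, -0.168, 0.237], [-0.0, -0.816, -0.578]]
[-0.367  0.227 -0.388]
[0.007 0.002 0.001]
```

```bash
python3 -m pendant '{"offset":[[-0.367,0.227,-0.388],[-0.367,0.227,-0.388],[-0.367,0.227,-0.388],[-0.367,0.227,-0.388]],"turn":[[0,0,0],[0,0,0],[0,0,0],[0,0,0]]}'
python3 - <<'E'
from h import *
im,d,o=snap('wrist','w1'); np.savez('/tmp/w1',im=im,d=d,**{k:o[k] for k in('position','ee_rot')})
print(o['position'],o['joint_pos'].round(2))
E
```

```text
clock: 1.85
position: [0.5208, 0.0817, 0.2108]
ee_rot: [0.713, 0.529, -0.274, -0.369]
ft_force: [0.1, 0.5, -0.4]
grip_width: 1.0
[0.52080704 0.08172037 0.21078302] [-0.82 -0.28  0.22  2.21  0.69  0.91  0.33]
```

View pics/w1.png

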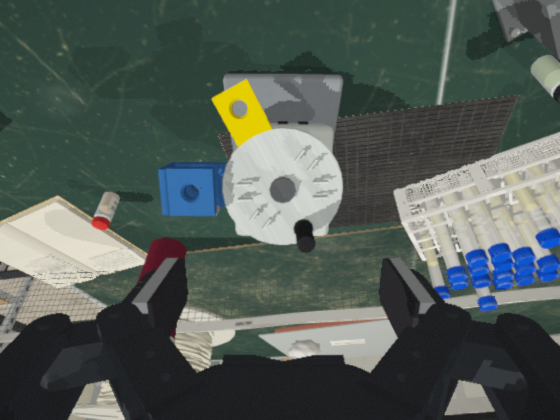

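The wrist view shows the bracket hole at about (191,192), hub (285,190), knob top (306,242) and tab hole (239,108). I locate each one by casting rays onto planes.

```bash
cat >> h.py <<'E'
G=np.array([[.783,-.239,.574],[.292,.956,0],[-.5485,.1677,.819]])  # rows x_b,y_b,z_b
def ray(u,v,o,n='wrist'):
    m=manip.camera_model(n); K=np.array(m['intrinsics'],float)
    x=(u-K[0,2])/K[0,0]; y=(v-K[1,2])/K[1,1]; a,b=x,y
    for _ in range(8):
        s=1+m['k1']*(a*a+b*b); a=x/s;b=y/s
    M=T(o)@np.array(m['tool_from_camera']); return M[:3,3],M[:3,:3]@[a,b,1]
def hit(u,v,o,h,nv=G[2]):  # ray onto plane nv.X=h
    p,r=ray(u,v,o); return p+r*(h-nv@p)/(nv@r)
def loadw(f):
    z=np.load(f'/tmp/{f}.npz'); o=dict(position=z['position'],ee_rot=z['ee_rot']); return z['im'],z['d'],o
E
python3 - <<'E'
from h import *
im,d,o=loadw('w1'); P=world('wrist',d,o); F=P@G.T
hsv=cv2.cvtColor(im,cv2.COLOR_RGB2HSV).astype(int);H,S,V=[hsv[...,i] for i in range(3)]
def med(r0,r1,c0,c1): return np.median(F[r0:r1,c0:c1].reshape(-1,3),0).round(4)
print('brk face z',med(175,182,175,210),med(200,207,170,215),'disc z',med(150,170,262,275),med(205,220,250,275),'tab',med(95,100,228,240))
g=cv2.cvtColor(im,cv2.COLOR_RGB2GRAY).astype(int)
def blob(m,c,rad):
    yy,xx=np.mgrid[:420,:560]; m=(m&(np.hypot(xx-c[0],yy-c[1])<rad)).astype(np.uint8)
    n,L,st,ct=cv2.connectedComponentsWithStats(m); i=min(range(1,n),key=lambda i:np.hypot(*(ct[i]-c))-st[i,4]*.01); return ct[i],st[i]
for nm,m,c,rad in [('hole',V<95,(191,192),13),('hub',g<130,(285,190),16),('tabh',(S<150),(239,108),13),('knob',V<40,(305,235),24)]:
    print(nm,*blob(m,c,rad))
ps=(hsv[180:205,180:203,2])[::3]; print(ps)
k=(V<45); k[:, :290]=0;k[:,325:]=0;k[:215]=0;k[255:]=0
print('knob F 10/50/90',np.percentile(F[k],[2,10,50,90,98],axis=0).round(4).tolist())
# disc outline
m=((S<45)&(V>120)&(abs(F[...,2]+.2203)<.006)).astype(np.uint8); m[:120]=0;m[260:]=0
n,L,st,ct=cv2.connectedComponentsWithStats(m); i=1+st[1:,4].argmax(); pts=F[L==i][:,:2]; print(st[i],np.percentile(pts,[.5,99.5],axis=0).round(4).tolist())
(c,r)=cv2.minEnclosingCircle((pts*1000).astype(np.float32)); print(c,r)
E
```

```text
brk face z [ 0.4961  0.1526 -0.2036] [ 0.5184  0.1504 -0.2037] disc z [ 0.4825  0.217  -0.2179] [ 0.5311  0.2108 -0.2178] tab [ 0.4294  0.1883 -0.2181]
hole [194.  187.5] [192 186   5   4  14]
hub [282.3378119  189.25143954] [270 177  26  26 521]
tabh [239.45116279 107.97674419] [232 100  16  17 215]
knob [303.74329502 229.82758621] [295 221  19  21 261]
[[171 173 172 174 173 172 172 173 173 174 175 175 175 175 174 175 175 174
  173 173 172 172 174]
 [172 172 172 171 170 168 167 167 169 167 170 170 172 175 175 175 176 175
  176 175 175 175 175]
 [171 168 157 152 147 130 115 117 115 110 108  98  91  92  91 120 165 179
  176 176 174 174 175]
 [161 143 137 125 101  99 114 118 119 117 112 111 106  99  93  94  90  97
  141 174 174 174 175]
 [149 132 126 111  93  90 104 116 116 119 119 116 115 114 115 114 110 108
  121 160 173 174 174]
 [162 135 126 123 106  92  93  94 104 114 118 118 119 118 117 118 115 121
  143 165 169 172 171]
 [175 172 160 135 122 121 114 103 100  97  96  97 100 102 108 116 138 155
  161 167 171 171 170]
 [173 174 175 175 172 163 151 139 127 129 127 129 134 141 149 159 166 172
  172 171 170 171 171]
 [175 175 176 175 175 175 174 173 173 171 172 172 172 171 171 171 172 173
  173 173 173 172 173]]
knob F 10/50/90 [[0.5386, 0.2416, -0.2144], [0.5392, 0.2434, -0.2117], [0.5414, 0.2487, -0.1841], [0.5486, 0.2539, -0.1776], [0.5518, 0.2553, -0.1769]]
[ 223  127  120  118 9652] [[0.4561, 0.1773], [0.5615, 0.2815]]
(509.39471435546875, 229.9539337158203) 54.92888259887695
```

Run:
```python
from h import *
im,d,o=loadw('w1'); P=world('wrist',d,o); F=P@G.T
V=cv2.cvtColor(im,cv2.COLOR_RGB2HSV)[...,2].astype(int)
m=V<145; m[:180]=0;m[205:]=0;m[:,:178]=0;m[:,204:]=0
yy,xx=np.nonzero(m); print('hole px',xx.mean(),yy.mean(),m.sum(), G@hit((xx.min()+xx.max())/2,(yy.min()+yy.max())/2,o,-.2037), G@hit(xx.mean(),yy.mean(),o,-.2037))
print('tabhole',G@hit(239.4,108,o,-.218))
k=(V<45)&(abs(F[...,2]+.1778)<.003); k[:, :290]=0;k[:,325:]=0;k[:215]=0;k[260:]=0
q=F[k]; print('knobtop',k.sum(),q.mean(0),cv2.minEnclosingCircle((q[:,:2]*1000).astype(np.float32)))
print('TCP F',G@o['position'])
```

```text
hole px 189.56224899598394 192.81927710843374 249 [ 0.50938726  0.14903105 -0.2037    ] [ 0.50922524  0.14909838 -0.2037    ]
tabhole [ 0.43846405  0.19311536 -0.218     ]
knobtop 190 [ 0.54516345  0.24958854 -0.17830751] ((545.8980102539062, 248.9808349609375), 7.39680814743042)
TCP F [ 0.50925019  0.23020033 -0.09932686]
```

Everything agrees: hub F=(0.509, 0.230), knob radius 41 mm, rotor angle about 1.08. I go over the knob, descend and grip it.

```bash
python3 -m pendant '{"offset":[[0.096,0,-0.184],[0.096,0.2,-0.184],[0.096,0.4,-0.184],[0.096,0.512,-0.184],[0.096,0.512,-0.184]],"turn":[[0,0,0],[0,0,0],[0,0,0],[0,0,0],[0,0,0]]}' 50 40
python3 -m pendant '{"offset":[[0,0,0],[0,0,0],[0,0,0],[0,0,0]],"turn":[[0,0,0],[0,0,0],[0,0,0],[0,0,0]]}' 0 40
python3 - <<'E'
from h import *
o=manip.get_obs(); t=G@o['position']; print(t,o['grip_width']*85,o['ft_force'])
M=T(o)[:3,:3]
for th in (.9,.7,.5,.3,.15,0,-.08,-.15):
    # shift from current angle 1.085 along arc
    dx=.042*(np.sin(th)-np.sin(1.085)); dy=.042*(np.cos(th)-np.cos(1.085))
    print(th,(M.T@(G[0]*dx+G[1]*dy)/.2).round(3), round((th-1.085)/np.radians(45),3))
E
```

```text
clock: 2.52
position: [0.6109, 0.0754, 0.1467]
ee_rot: [0.713, 0.529, -0.276, -0.368]
ft_force: [-1.1, -0.3, 0.2]
grip_width: 0.499
clock: 3.02
position: [0.6109, 0.0756, 0.1471]
ee_rot: [0.713, 0.529, -0.276, -0.368]
ft_force: [0.2, 0.9, 0.2]
grip_width: 0.001
[ 0.54470815  0.25066203 -0.20188354] 0.05217392872722849 [0.17191413 0.88330103 0.23857115]
0.9 [ 0.033 -0.     0.021] -0.236
0.7 [ 0.063 -0.     0.05 ] -0.49
0.5 [ 0.087 -0.     0.085] -0.745
0.3 [ 0.103 -0.     0.123] -0.999
0.15 [ 0.11  -0.     0.154] -1.19
0 [ 0.113 -0.001  0.185] -1.381
-0.08 [ 0.112 -0.001  0.202] -1.483
-0.15 [ 0.111 -0.001  0.216] -1.572
```

It closed fully, so it missed the knob. I look.

Run:
```python
from h import *
im,d,o=snap('wrist','w2'); np.savez('/tmp/w2',im=im,d=d,**{k:o[k] for k in('position','ee_rot')})
print(o['position'])
cv2.imwrite('pics/w2c.png',cv2.resize(im[150:400,130:430],(720,600))[:,:,::-1])
```

```text
[0.61088359 0.0756109  0.14713817]
```

View pics/w2c.png

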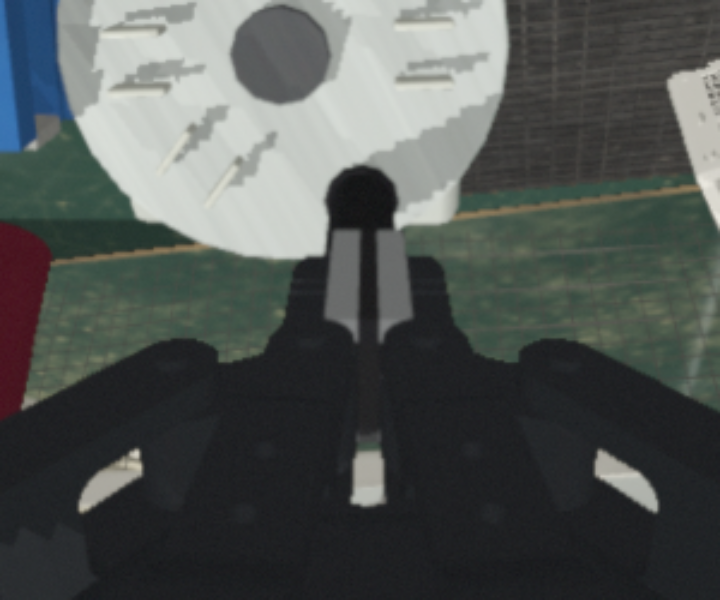

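The fingers shut just up-slope of the knob, and the knob top is still visible at crop (362,190). I measure the knob against the pads.

Run:
```python
from h import *
im,d,o=loadw('w2'); F=world('wrist',d,o)@G.T
g=im.max(-1).astype(int)
s=lambda x,y:(int(130+x/2.4),int(150+y/2.4))
for nm,(x,y) in dict(knobtop=(362,185),kt2=(362,200),kt3=(362,170),kt4=(345,190),kt5=(380,190),padL=(345,245),padR=(392,245),padLb=(340,300),disc=(300,220),hub=(280,55)).items():
    u,v=s(x,y); print(nm,u,v,F[v,u].round(4),g[v,u])
k=(g<45)&(abs(F[...,2]+.178)<.004)&(F[...,0]<.56); k[:, :250]=0;k[:,310:]=0
print(k.sum(),F[k].mean(0),np.percentile(F[k],[2,98],axis=0))
print('TCP',G@o['position'])
m=manip.camera_model('wrist'); C=np.linalg.inv(m['tool_from_camera'])
for p in([0,0,0],[0,-.0187,0],[0,-.04,0]):
    c=C@np.r_[p,1]; print(c, m['intrinsics'][:2,:2].diagonal()*c[:2]/c[2]+m['intrinsics'][:2,2])
```

```text
knobtop 280 227 [ 0.5394  0.2488 -0.2078] 24
kt2 280 233 [ 0.5387  0.2489 -0.1966] 24
kt3 280 220 [ 0.5381  0.2487 -0.2162] 36
kt4 273 229 [ 0.5401  0.2448 -0.2062] 20
kt5 288 229 [ 0.5399  0.2534 -0.2058] 24
padL 273 252 [ 0.5342  0.2461 -0.1623] 106
padR 293 252 [ 0.5339  0.2548 -0.1618] 107
padLb 271 275 [ 0.5337  0.246  -0.1407] 107
disc 255 241 [ 0.5524  0.2334 -0.2178] 210
hub 246 172 [ 0.5082  0.2297 -0.2114] 98
11 [ 0.53929239  0.24922471 -0.18135557] [[ 0.5384747   0.24359659 -0.18191834]
 [ 0.54236417  0.25138821 -0.18023252]]
TCP [ 0.54470815  0.25066203 -0.20188354]
[9.97903361e-05 1.98332833e-02 1.84682736e-01 1.00000000e+00] [283.23279119 239.52062637]
[1.03859819e-04 2.50548549e-02 1.66726535e-01 1.00000000e+00] [283.25999088 253.6418675 ]
[1.08495113e-04 3.10024203e-02 1.46273749e-01 1.00000000e+00] [283.29910755 273.95003674]
```

Run:
```python
from h import *
im,d,o=loadw('w2'); F=world('wrist',d,o)@G.T-G@o['position']
for v in range(216,290,4): print(v,[ (F[v,u]*1000).round(0).astype(int).tolist()+[int(im[v,u].max())] for u in (262,268,274,279,283,287,293,298)])
im,d,o=loadw('w1'); F=world('wrist',d,o)@G.T-G@o['position']
print('open fingers')
for v in range(255,325,8): print(v,[ (F[v,u]*1000).round(0).astype(int).tolist()+[int(im[v,u].max())] for u in (140,155,165,175,182)])
```

```text
216 [[-8, -13, -16, 205], [-9, -9, -16, 205], [-8, -6, -17, 205], [-8, -3, -17, 206], [-9, 0, -16, 174], [-8, 2, -16, 162], [-8, 6, -17, 162], [-8, 9, -16, 165]]
220 [[-6, -13, -17, 204], [-6, -9, -16, 202], [-6, -6, -15, 89], [-7, -3, -13, 34], [-8, 0, -12, 38], [-6, 2, -16, 89], [-6, 6, -16, 163], [-6, 9, -16, 163]]
224 [[-4, -13, -16, 202], [-3, -9, -16, 153], [-5, -5, -12, 29], [-6, -2, -9, 23], [-6, 0, -9, 24], [-5, 2, -12, 28], [-4, 6, -16, 148], [-3, 9, -16, 162]]
228 [[-1, -13, -16, 203], [-2, -9, -13, 42], [-5, -5, -6, 26], [-5, -2, -4, 25], [-6, 0, -2, 24], [-5, 2, -6, 23], [-2, 6, -12, 38], [-1, 9, -16, 162]]
232 [[2, -13, -17, 202], [0, -9, -11, 36], [-5, -5, 1, 25], [-6, -2, 3, 24], [-6, 0, 4, 22], [-5, 2, 1, 25], [-1, 6, -10, 31], [2, 9, -16, 162]]
236 [[5, -13, -16, 208], [-1, -9, -3, 31], [-5, -5, 8, 24], [-5, -2, 8, 24], [-6, 0, 9, 25], [-5, 2, 7, 25], [-1, 6, -2, 27], [5, 9, -17, 166]]
240 [[7, -13, -15, 209], [-1, -8, 4, 29], [-5, -5, 12, 23], [-5, -2, 14, 23], [-6, 0, 14, 22], [-5, 2, 12, 24], [-1, 5, 4, 70], [7, 9, -16, 212]]
244 [[10, -13, -17, 211], [-2, -8, 11
[... 2088 characters left out ...]
-432, 79], [-7, -53, 51, 67], [-10, -46, 57, 106], [-10, -43, 55, 34], [-5, -43, 46, 30]]
279 [[193, -230, -296, 62], [-11, -47, 65, 106], [-11, -44, 64, 26], [-7, -43, 57, 32], [-2, -43, 48, 31]]
287 [[-7, -54, 63, 46], [-11, -45, 70, 106], [-9, -43, 67, 33], [-4, -42, 58, 35], [2, -43, 48, 31]]
295 [[-11, -48, 76, 104], [-11, -43, 75, 27], [-7, -43, 68, 32], [-1, -43, 58, 33], [4, -43, 51, 32]]
303 [[-12, -46, 81, 137], [-9, -43, 76, 29], [-3, -43, 68, 32], [3, -43, 59, 31], [7, -43, 52, 33]]
311 [[-12, -44, 85, 86], [-6, -43, 78, 33], [-1, -43, 70, 32], [5, -43, 60, 32], [10, -43, 53, 148]]
319 [[-11, -43, 89, 35], [-4, -43, 79, 35], [2, -43, 71, 34], [9, -43, 60, 31], [-71, 0, 171, 140]]
```

Depth shows the shut fingertips about 35 mm short of the reported TCP along the approach axis. They sit at −0.167 and the knob top is at −0.178, which explains the miss with no contact. The same wrist camera matches the top camera on the disc plane, so I'll treat the real tips as TCP − 35 mm. I open, go 36 mm lower and grip again.

```bash
python3 -m pendant '{"offset":[[0,0,0],[0,0,0],[0,0,0],[0,0.09,-0.008],[0,0.18,-0.008],[0,0.18,-0.008]],"turn":[[0,0,0],[0,0,0],[0,0,0],[0,0,0],[0,0,0],[0,0,0]]}' 50 40
python3 -m pendant '{"offset":[[0,0,0],[0,0,0],[0,0,0],[0,0,0]],"turn":[[0,0,0],[0,0,0],[0,0,0],[0,0,0]]}' 0 40
python3 - <<'E'
from h import *
o=manip.get_obs(); t=G@o['position']; print(t,o['grip_width']*85,o['joint_pos'].round(2))
E
```

```text
clock: 3.82
position: [0.6316, 0.0683, 0.1174]
ee_rot: [0.713, 0.529, -0.276, -0.368]
ft_force: [0.6, -0.3, -0.1]
grip_width: 0.498
clock: 4.32
position: [0.6314, 0.0685, 0.1179]
ee_rot: [0.713, 0.529, -0.276, -0.369]
ft_force: [-6.6, -0.8, 5.6]
grip_width: 0.171
[ 0.54571421  0.24982405 -0.23829213] 14.544093795370095 [-0.76  0.09  0.37  2.11  0.68  0.57  0.37]
```

The knob is gripped (14.5 mm reading against 16 mm). Now I swing it along the arc home.

```bash
python3 -m pendant '{"offset":[[0.033,0,0.021],[0.063,0,0.05],[0.087,0,0.085],[0.103,0,0.123],[0.11,0,0.154],[0.113,0,0.185],[0.113,0,0.195],[0.113,0,0.195]],"turn":[[0,0,0],[0,0,0],[0,0,0],[0,0,0],[0,0,0],[0,0,0],[0,0,0],[0,0,0]]}'
python3 - <<'E'
from h import *
im,d,o=snap('wrist','w3'); np.savez('/tmp/w3',im=im,d=d,**{k:o[k] for k in('position','ee_rot')})
print(G@o['position'],o['ft_force'],G@o['ft_force'],o['grip_width']*85)
E
```

```text
clock: 5.32
position: [0.6087, 0.0977, 0.0967]
ee_rot: [0.714, 0.528, -0.275, -0.368]
ft_force: [7.8, -5.3, 2.1]
grip_width: 0.172
[ 0.50877329  0.27116803 -0.23827793] [ 7.75351988 -5.31323801  2.07846498] [ 8.53390885 -2.81542773 -3.44157285] 14.617529393735373
```

View pics/w3.png

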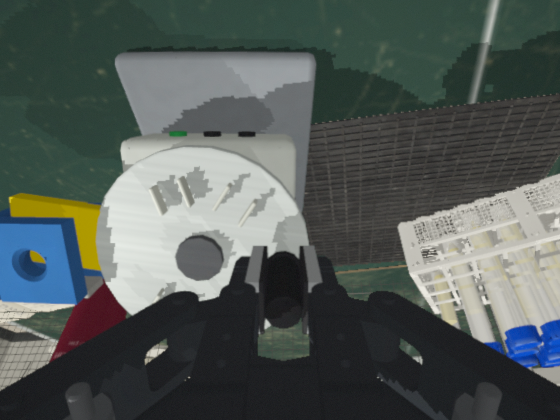

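The disc has swung in: the yellow tab is inside the bracket and visible through its hole at (33,262), with 8.5 N against the push. I press 3 mm more to confirm the stop.

```bash
python3 -m pendant '{"offset":[[0,0,0.015],[0,0,0.015],[0,0,0.015]],"turn":[[0,0,0],[0,0,0],[0,0,0]]}'
python3 - <<'E'
from h import *
o=manip.get_obs(); print(G@o['position'],G@o['ft_force'],o['grip_width']*85)
E
```

```text
clock: 5.75
position: [0.6077, 0.0982, 0.096]
ee_rot: [0.714, 0.529, -0.275, -0.367]
ft_force: [11.3, -1.4, -5.1]
grip_width: 0.17
[ 0.50745906  0.27127641 -0.23817877] [  6.19083899   1.9805054  -10.62262577] 14.476338590340553
```

```bash
python3 -m pendant '{"offset":[[0,0,0],[0,0,0],[0,-0.3,0],[0,-0.6,0],[-0.2,-0.8,0],[-0.2,-0.8,0]],"turn":[[0,0,0],[0,0,0],[0,0,0],[0,0,0],[0,0,0],[0,0,0]]}' 60 40
python3 - <<'E'
from h import *
im,d,o=snap('wrist'); np.savez('/tmp/w4',im=im,d=d,**{k:o[k] for k in('position','ee_rot')})
print(o['position'],G@o['position'])
F=world('wrist',d,o)@G.T
g=im.max(-1)
# knob via depth: points 15..38mm above disc near hub
k=(abs(F[...,2]+.182)<.006)&(np.hypot(F[...,0]-.5094,F[...,1]-.2297)<.056)
print('knob',k.sum(),F[k].mean(0),cv2.minEnclosingCircle((F[k][:,:2]*1000).astype(np.float32)) if k.sum()>3 else 0)
hsv=cv2.cvtColor(im,cv2.COLOR_RGB2HSV).astype(int)
b=(hsv[...,0]>100)&(hsv[...,0]<125)&(hsv[...,1]>120)&(abs(F[...,2]+.2037)<.003); q=F[b]; print(np.percentile(q,[1,99],axis=0))
ys,xs=np.nonzero(b); c0,c1,r0,r1=xs.min()-10,xs.max()+60,ys.min()-40,ys.max()+15
print(c0,c1,r0,r1); cv2.imwrite('pics/w4c.png',cv2.resize(im[max(r0,0):r1,max(c0,0):c1],None,fx=5,fy=5,interpolation=cv2.INTER_CUBIC)[:600,:800,::-1])
E
```

```text
clock: 6.5
position: [0.5072, 0.0869, 0.2302]
ee_rot: [0.714, 0.53, -0.271, -0.368]
ft_force: [0.0, 1.7, -0.1]
grip_width: 0.599
[0.50721303 0.08688047 0.23018686] [ 0.50851063  0.23116393 -0.07511345]
knob 264 [ 0.51334774  0.27074592 -0.17920699] ((514.2765502929688, 271.2388916015625), 7.772407531738281)
[[ 0.48781214  0.1230517  -0.2059571 ]
 [ 0.52928279  0.16974787 -0.20200543]]
156 278 124 223
```

View pics/w4c.png

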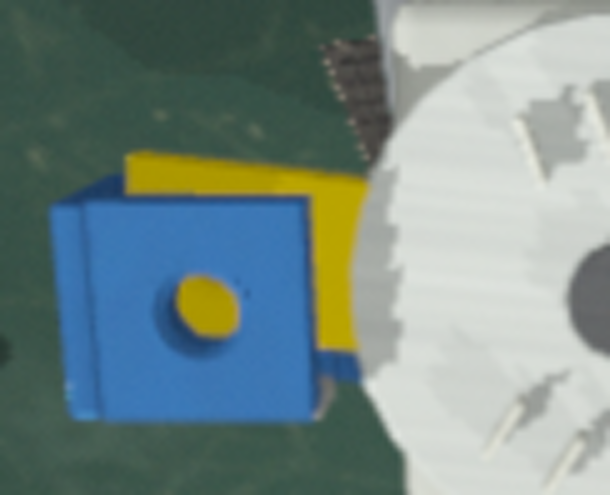

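The disc isn't home. The knob is at x 0.5143 against the hub's 0.5094, about 0.12 rad, and the bracket hole at crop (205,310) shows solid yellow tab. The knob rolled in the pads because the fixed-orientation grip resists turning. I'll finish by pushing with shut fingers from the up-slope side.

```bash
python3 -m pendant '{"offset":[[0.2,0,-0.148],[0.2,0,-0.148],[0.2,0.3,-0.148],[0.2,0.6,-0.148],[0.2,0.815,-0.148],[0.2,0.815,-0.148]],"turn":[[0,0,0],[0,0,0],[0,0,0],[0,0,0],[0,0,0],[0,0,0]]}' 0 40
python3 -m pendant '{"offset":[[0,0,0.03],[0,0,0.045],[0,0,0.06],[0,0,0.07],[0,0,0.07]],"turn":[[0,0,0],[0,0,0],[0,0,0],[0,0,0],[0,0,0]]}'
python3 - <<'E'
from h import *
im,d,o=snap('wrist','w5'); np.savez('/tmp/w5',im=im,d=d,**{k:o[k] for k in('position','ee_rot')})
print(G@o['position'],G@o['ft_force'])
F=world('wrist',d,o)@G.T
k=(abs(F[...,2]+.19)<.015)&(np.hypot(F[...,0]-.5094,F[...,1]-.2297)<.056)&(im.max(-1)<60)
print('knob',k.sum(),np.percentile(F[k],[2,50,98],axis=0))
E
```

```text
clock: 7.3
position: [0.6315, 0.0888, 0.108]
ee_rot: [0.715, 0.527, -0.276, -0.368]
ft_force: [-1.0, 0.3, 0.0]
grip_width: 0.002
clock: 7.92
position: [0.6254, 0.0908, 0.1056]
ee_rot: [0.716, 0.529, -0.271, -0.366]
ft_force: [28.6, -9.8, 4.2]
grip_width: 0.005
[ 0.52862763  0.26940305 -0.24137643] [ 27.16222231  -1.04722048 -13.86071309]
knob 2819 [[ 0.50187132  0.25716802 -0.20327621]
 [ 0.50865076  0.27088538 -0.1801901 ]
 [ 0.52408166  0.28181752 -0.17536968]]
```

27 N of resistance at finger x 0.5286, against a predicted parked contact at 0.5284, so it's at the stop. I back off, retract and check.

```bash
python3 -m pendant '{"offset":[[0,0,-0.04],[0,-0.3,-0.04],[0,-0.6,-0.04],[-0.2,-0.8,0.05],[-0.2,-0.8,0.1],[-0.2,-0.8,0.1]],"turn":[[0,0,0],[0,0,0],[0,0,0],[0,0,0],[0,0,0],[0,0,0]]}' 100 40
python3 - <<'E'
from h import *
im,d,o=snap('wrist'); np.savez('/tmp/w6',im=im,d=d,**{k:o[k] for k in('position','ee_rot')})
print(o['position'],G@o['position'])
F=world('wrist',d,o)@G.T
k=(abs(F[...,2]+.182)<.006)&(np.hypot(F[...,0]-.5094,F[...,1]-.2297)<.056)
print('knob',k.sum(),cv2.minEnclosingCircle((F[k][:,:2]*1000).astype(np.float32)))
hsv=cv2.cvtColor(im,cv2.COLOR_RGB2HSV).astype(int)
b=(hsv[...,0]>100)&(hsv[...,0]<125)&(hsv[...,1]>120)&(abs(F[...,2]+.2037)<.003)
ys,xs=np.nonzero(b); c0,c1,r0,r1=xs.min()-10,xs.max()+60,ys.min()-40,ys.max()+15
cv2.imwrite('pics/w6c.png',cv2.resize(im[max(r0,0):r1,max(c0,0):c1],None,fx=4,fy=4,interpolation=cv2.INTER_CUBIC)[:600,:800,::-1])
M=T(o)[:3,:3]
t=np.array([.515,.307,.24]); print('to pin view',(M.T@(t-o['position'])/.2).round(3))
E
```

```text
clock: 8.72
position: [0.5082, 0.0856, 0.2235]
ee_rot: [0.716, 0.529, -0.271, -0.366]
ft_force: [0.1, -0.3, -0.7]
grip_width: 0.998
[0.50818626 0.08562086 0.22352979] [ 0.50575256  0.23024393 -0.08131065]
knob 279 ((509.76904296875, 270.9342956542969), 7.866809368133545)
to pin view [ 1.068 -0.237  0.188]
```

View pics/w6c.png

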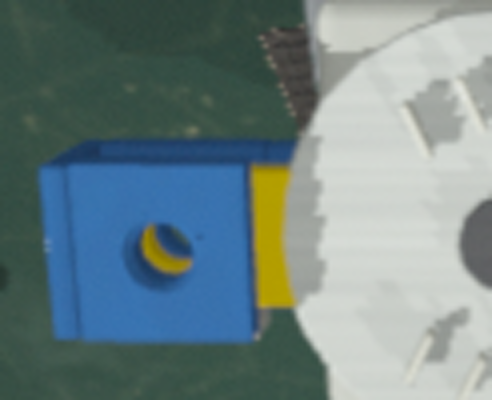

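The knob is at x 0.5098 against the hub's 0.5094, so the disc is parked, and the bracket hole at crop (165,250) now opens through the tab. Next I go to the pin: untilt and view from above.

```bash
python3 -m pendant '{"offset":[[0.3,-0.2,0.1],[0.6,-0.237,0.188],[0.9,-0.237,0.188],[1,-0.237,0.188],[1,-0.237,0.188],[1,-0.237,0.188]],"turn":[[0,0,0],[0.2,0,0],[0.4,0,0],[0.6,0,0],[0.778,0,0],[0.778,0,0]]}'
python3 - <<'E'
from h import *
im,d,o=snap('wrist','w7'); np.savez('/tmp/w7',im=im,d=d,**{k:o[k] for k in('position','ee_rot')})
P=world('wrist',d,o); hsv=cv2.cvtColor(im,cv2.COLOR_RGB2HSV).astype(int)
red=((hsv[...,0]<8)|(hsv[...,0]>172))&(hsv[...,1]>130)&(np.linalg.norm(P[...,:2]-[.515,.307],axis=-1)<.04)
q=P[red]; zt=np.percentile(q[:,2],95); top=q[abs(q[:,2]-zt)<.003]
print('zt',zt,len(top),top.mean(0),cv2.minAreaRect((top[:,:2]*1000).astype(np.float32)))
ys,xs=np.nonzero(red&(abs(P[...,2]-zt)<.003)); print(xs.min(),xs.max(),ys.min(),ys.max(),cv2.minAreaRect(np.c_[xs,ys].astype(np.float32)))
c=(hsv[...,1]<70)&(abs(P[...,2]-.072)<.003)&(np.linalg.norm(P[...,:2]-[.515,.307],axis=-1)<.06)
print('block',cv2.minAreaRect((P[c][:,:2]*1000).astype(np.float32)))
M=T(o)[:3,:3]; print(o['position'],M.round(3).tolist(),o['joint_pos'].round(2))
E
```

```text
clock: 9.52
position: [0.5143, 0.2918, 0.2367]
ee_rot: [0.575, 0.42, -0.418, -0.564]
ft_force: [0.3, -0.6, -0.4]
grip_width: 0.996
zt 0.11362751475405548 337 [0.5123417  0.30988006 0.11250187] ((512.6453247070312, 309.75714111328125), (17.134525299072266, 17.53741455078125), 16.785348892211914)
290 314 167 190 ((301.9295349121094, 178.89932250976562), (18.268871307373047, 19.170026779174805), 55.00798034667969)
block ((513.3341064453125, 309.85272216796875), (50.281646728515625, 50.06170654296875), 23.951488494873047)
[0.51432488 0.29182384 0.23669751] [[0.297, 0.01, -0.955], [0.955, -0.01, 0.297], [-0.007, -1.0, -0.013]] [-0.92  0.24  0.38  1.53 -0.08  1.39  0.74]
```

View pics/w7.png

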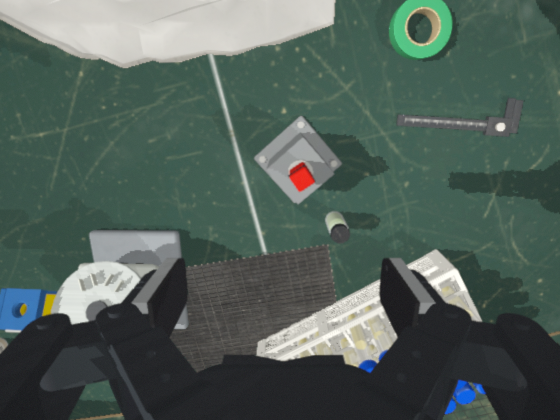

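The handle top is at z 0.1125 (expected 0.112), centred at (0.5126, 0.3098) against the block's (0.5133, 0.3099), with edges at about 17° world in both estimates. I compute the grasp move.

Run:
```python
from h import *
o=manip.get_obs(); M=T(o)[:3,:3]
a=np.radians(107); x=np.array([np.cos(a),np.sin(a),0]); y=np.array([0,0,-1.]); D=np.c_[x,y,np.cross(x,y)]
print('turn',(R.from_matrix(M.T@D).as_rotvec(degrees=True)/45).round(3))
for z in (.14,.043): print((M.T@(np.array([.513,.3095,z])-o['position'])/.2).round(3))
```

```text
turn [ 0.015 -0.76  -0.013]
[0.083 0.485 0.032]
[0.086 0.97  0.039]
```

```bash
python3 -m pendant '{"offset":[[0.083,0.1,0.032],[0.083,0.2,0.032],[0.083,0.35,0.032],[0.083,0.485,0.032],[0.083,0.485,0.032],[0.085,0.7,0.036],[0.086,0.9,0.039],[0.086,0.97,0.039],[0.086,0.97,0.039]],"turn":[[0,-0.2,0],[0.008,-0.4,-0.006],[0.015,-0.6,-0.013],[0.015,-0.76,-0.013],[0.015,-0.76,-0.013],[0.015,-0.76,-0.013],[0.015,-0.76,-0.013],[0.015,-0.76,-0.013],[0.015,-0.76,-0.013]]}' 60 50
python3 -m pendant '{"offset":[[0,0,0],[0,0,0],[0,0,0],[0,0,0],[0,0,0]],"turn":[[0,0,0],[0,0,0],[0,0,0],[0,0,0],[0,0,0]]}' 0 60
python3 - <<'E'
from h import *
im,d,o=snap('wrist','w8'); np.savez('/tmp/w8',im=im,d=d,**{k:o[k] for k in('position','ee_rot')})
print(o['position'],T(o)[:3,:3].round(3).tolist(),o['grip_width']*85,o['ft_force'])
cv2.imwrite('pics/w8c.png',cv2.resize(im[150:400,130:430],(720,600))[:,:,::-1])
E
```

```text
clock: 10.7
position: [0.513, 0.3098, 0.0435]
ee_rot: [0.421, 0.568, -0.568, -0.421]
ft_force: [0.0, -0.1, 0.1]
grip_width: 0.599
clock: 11.32
position: [0.5152, 0.3113, 0.0473]
ee_rot: [0.421, 0.57, -0.566, -0.42]
ft_force: [-0.7, -0.9, 17.3]
grip_width: 0.2
[0.51515693 0.31128495 0.04730677] [[-0.291, 0.005, -0.957], [0.957, 0.004, -0.291], [0.002, -1.0, -0.006]] 17.035850273408894 [-0.73051582 -0.88638132 17.34018735]
```

View pics/w8c.png

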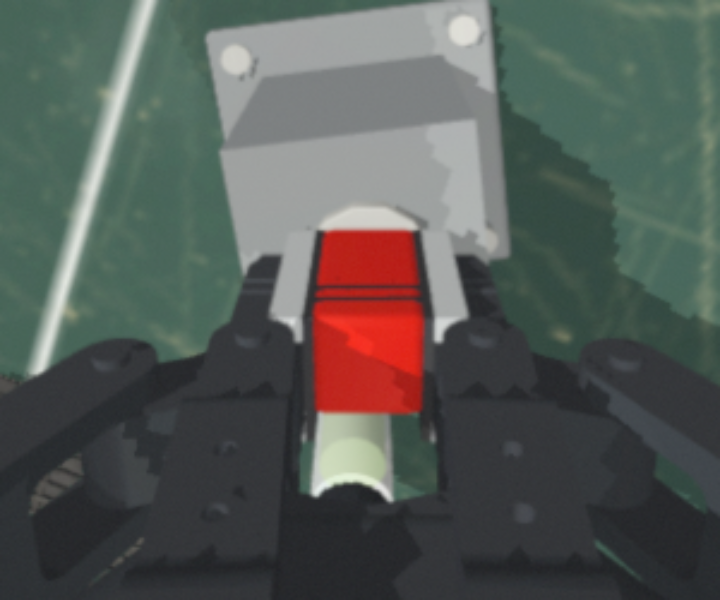

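The jaws are squarely on the handle (17 mm) and the fingertips just touch the collar. I lift straight up and measure the pin in the hand.

```bash
python3 -m pendant '{"offset":[[0,-0.05,0],[0,-0.2,0],[0,-0.4,0],[0,-0.6,0],[0,-0.75,0],[0,-0.75,0]],"turn":[[0,0,0],[0,0,0],[0,0,0],[0,0,0],[0,0,0],[0,0,0]]}' 0 60
python3 - <<'E'
from h import *
im,d,o=snap('wrist','w9'); np.savez('/tmp/w9',im=im,d=d,**{k:o[k] for k in('position','ee_rot')})
print(o['position'],o['grip_width']*85,o['ft_force'])
M=T(o); P=(world('wrist',d,o)-M[:3,3])@M[:3,:3]*1000
cv2.imwrite('pics/w9c.png',cv2.resize(im[150:350,180:380],(600,600))[:,:,::-1])
for v in range(190,300,5):
    r=[(u,P[v,u]) for u in range(230,335) if abs(P[v,u,2])<25 and abs(P[v,u,0])<14 and d[v,u]>0]
    if r: 
        q=np.array([p for _,p in r]); us=[u for u,_ in r]; m=q[np.argmax(q[:,2])]; print(v,min(us),max(us),'x',q[:,0].min().round(1),q[:,0].max().round(1),'y',np.median(q[:,1]).round(1),'z max',q[:,2].max().round(1))
E
```

```text
clock: 12.12
position: [0.5159, 0.3114, 0.2009]
ee_rot: [0.422, 0.572, -0.564, -0.42]
ft_force: [0.1, 0.1, -1.8]
grip_width: 0.196
[0.51585097 0.31144997 0.20094963] 16.70087262588362 [ 0.12690864  0.14965825 -1.80032015]
190 269 297 x -13.1 13.1 y 128.6 z max -2.3
195 269 297 x -13.2 13.2 y 128.5 z max -7.1
200 269 297 x -13.2 13.3 y 128.4 z max -12.0
205 269 297 x -13.3 13.2 y 128.3 z max -16.8
210 269 269 x -13.4 -13.4 y 129.1 z max -22.5
215 283 284 x 0.0 0.7 y 34.0 z max 3.7
220 277 290 x -3.8 4.4 y 20.1 z max 5.5
225 276 291 x -4.3 4.9 y 12.1 z max 5.5
230 276 291 x -4.1 4.6 y 3.0 z max 5.9
235 275 292 x -4.6 5.1 y -26.4 z max 14.0
240 266 301 x -8.1 8.6 y -28.4 z max 12.7
245 262 305 x -10.0 10.5 y -28.9 z max 9.9
250 252 314 x -13.7 13.7 y -36.3 z max 11.3
255 251 315 x -13.7 13.7 y -41.4 z max 11.2
260 250 317 x -13.6 14.0 y -46.8 z max 11.5
265 248 318 x -13.9 14.0 y -51.4 z max 11.4
270 247 319 x -13.9 14.0 y -56.1 z max 11.7
275 246 320 x -13.8 13.8 y -60.6 z max 11.9
280 245 321 x -13.8 13.8 y -64.0 z max 12.0
285 243 323 x -13.8 13.9 y -65.4 z max 12.9
290 242 324 x -13.9 14.0 y -65.6 z max 12.7
295 241 325 x -13.8 13.8 y -65.6 z max 12.8
```

View pics/w9c.png

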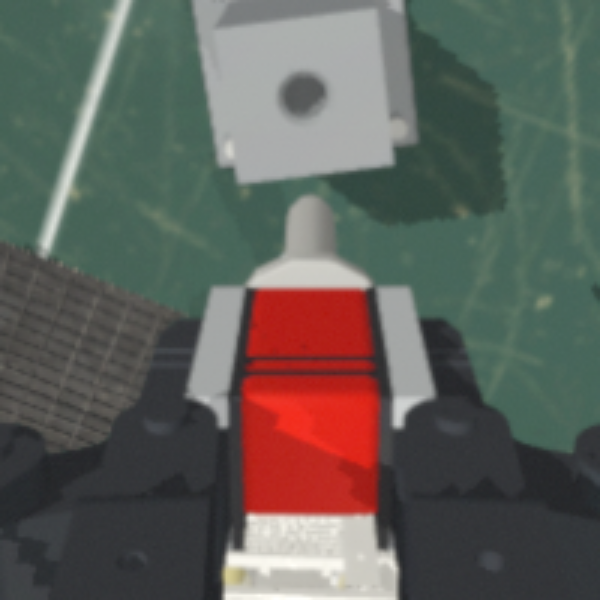

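The pin is straight in the hand: shank axis at tool x +0.3, z +0.8 mm, tip at y ≈ +37.5 mm. I compute the hover pose with the tip 60 mm above the bore mouth.

```bash
cat >> h.py <<'E'
D=np.c_[G[1],-G[2],-G[0]]
def go(Oxy,h,tip=(.0003,.0375,.0008)):
    o=manip.get_obs(); M=T(o)[:3,:3]
    t=G.T@np.array([Oxy[0],Oxy[1],-.2037+h])-D@np.array(tip)
    print('offset',(M.T@(t-o['position'])/.2).round(3),'turn',(R.from_matrix(M.T@D).as_rotvec(degrees=True)/45).round(3))
E
python3 - <<'E'
from h import *
print(np.round(D.T@D,3).tolist()); go((.509,.1495),.06)
E
```

```text
[[0.999, -0.0, -0.0], [-0.0, 1.0, 0.001], [-0.0, 0.001, 1.0]]
offset [-1.453 -0.043  0.515] turn [-0.746  0.727  0.237]
```

```bash
python3 -m pendant '{"offset":[[-0.2,-0.05,0.1],[-0.45,-0.05,0.2],[-0.73,-0.03,0.26],[-0.73,-0.03,0.26]],"turn":[[-0.1,0.1,0.03],[-0.25,0.24,0.08],[-0.373,0.364,0.119],[-0.373,0.364,0.119]]}'
python3 -c "
from h import *
go((.509,.1495),.06)"
```

```text
clock: 12.68
position: [0.5056, 0.1521, 0.2019]
ee_rot: [0.581, 0.56, -0.429, -0.406]
ft_force: [-0.4, -0.2, 0.0]
grip_width: 0.2
offset [-0.746  0.008  0.023] turn [-0.376  0.359  0.114]
```

```bash
python3 -m pendant '{"offset":[[-0.25,0,0.01],[-0.5,0,0.02],[-0.746,0.008,0.023],[-0.746,0.008,0.023],[-0.746,0.008,0.023]],"turn":[[-0.1,0.1,0.03],[-0.25,0.24,0.08],[-0.376,0.359,0.114],[-0.376,0.359,0.114],[-0.376,0.359,0.114]]}'
python3 -c "
from h import *
go((.509,.1495),.02)"
```

```text
clock: 13.3
position: [0.5011, 0.0036, 0.2058]
ee_rot: [0.713, 0.528, -0.275, -0.371]
ft_force: [-0.1, 0.5, 0.4]
grip_width: 0.198
offset [-0.003  0.201  0.   ] turn [-0.001  0.001  0.001]
```

```bash
python3 -m pendant '{"offset":[[-0.003,0.1,0],[-0.003,0.2,0],[-0.003,0.2,0],[-0.003,0.2,0]],"turn":[[0,0,0],[0,0,0],[0,0,0],[0,0,0]]}'
python3 - <<'E'
from h import *
im,d,o=snap('wrist'); np.savez('/tmp/wa',im=im,d=d,**{k:o[k] for k in('position','ee_rot')})
M=T(o); W=world('wrist',d,o); P=(W-M[:3,3])@M[:3,:3]*1000; F=W@G.T
go((.509,.1495),0)
hsv=cv2.cvtColor(im,cv2.COLOR_RGB2HSV).astype(int)
b=(hsv[...,0]>100)&(hsv[...,0]<125)&(hsv[...,1]>120)&(abs(F[...,2]+.2037)<.003)&(F[...,1]<.2)
print('face ext',np.percentile(F[b],[1,99],axis=0).round(4).tolist())
for v in range(200,250,4):
    q=[P[v,u] for u in range(240,330) if abs(P[v,u,2])<25 and abs(P[v,u,0])<16 and P[v,u,1]<50]
    if q: q=np.array(q); print(v,q[:,0].min().round(1),q[:,0].max().round(1),'y',np.median(q[:,1]).round(1),'z',q[:,2].max().round(1))
cv2.imwrite('pics/wac.png',cv2.resize(im[150:300,200:360],(640,600),interpolation=cv2.INTER_CUBIC)[:,:,::-1])
E
```

```text
clock: 13.8
position: [0.5231, -0.0028, 0.1736]
ee_rot: [0.712, 0.528, -0.275, -0.371]
ft_force: [0.2, 1.2, 0.1]
grip_width: 0.197
offset [-0.005  0.104  0.002] turn [-0.001  0.002  0.002]
face ext [[0.488, 0.1234, -0.2059], [0.5291, 0.1686, -0.202]]
216 -1.4 2.5 y 26.5 z 5.3
220 -3.9 4.3 y 20.6 z 5.4
224 -4.5 4.9 y 13.2 z 5.5
228 -4.3 4.6 y 5.9 z 5.6
232 -4.1 4.4 y -1.0 z 5.6
236 -4.4 4.6 y -27.7 z 13.7
240 -8.2 8.4 y -28.9 z 12.2
244 -9.6 9.8 y -28.9 z 10.2
248 -14.4 14.7 y -34.4 z 11.3
```

View pics/wac.png

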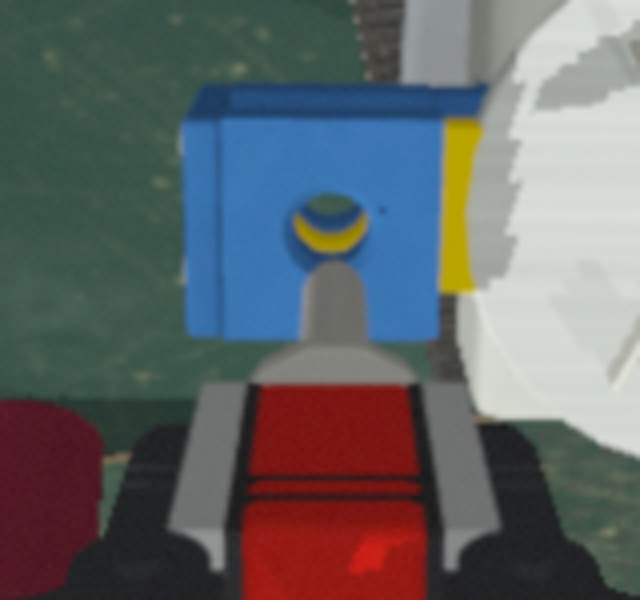

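The hole is centred at about crop (329,229), which is full-frame (282,207), with green visible straight through. I compare it with the pin axis in the same view.

Run:
```python
from h import *
im,d,o=loadw('wa'); M=T(o)
F=world('wrist',d,o)@G.T
tip=G@(M[:3,3]+M[:3,:3]@[.0003,.0375,.0008]); print('tip F',tip)
hsv=cv2.cvtColor(im,cv2.COLOR_RGB2HSV).astype(int)
V=hsv[...,2]; S=hsv[...,1]; H=hsv[...,0]
face=(H>100)&(H<125)&(S>120)
Vb=np.median(V[face&(abs(F[...,2]+.2037)<.002)&(F[...,1]<.2)]); print('Vb',Vb)
hole=~(face&(V>Vb-12)); sub=np.zeros_like(hole); sub[194:219,268:298]=1; hole&=sub
n,L,st,c=cv2.connectedComponentsWithStats(hole.astype(np.uint8)); i=L[205,282]; s=st[i]; print(s)
for k in range(194,219,2): print(k,''.join('#' if x else '.' for x in hole[k,266:300]))
```

```text
tip F [ 0.50908895  0.15038901 -0.18273788]
Vb 178.0
[270 197  23  22 399]
194 ..................................
196 ..................................
198 ...........##########.............
200 ........################..........
202 ......###################....##...
204 .....######################.......
206 .....######################.......
208 ....#######################.......
210 .....#####################........
212 .....#####################........
214 ......###################.........
216 ........#################.........
218 ..........##############..........
```

Run:
```python
from h import *
im,d,o=loadw('wa')
h=G@hit(281.3,207.5,o,-.2037); print(h, G@hit(270,207.5,o,-.2037)-G@hit(293,207.5,o,-.2037)); go((h[0],h[1]),.004)
```

```text
[ 0.50875396  0.14874217 -0.2037    ] [ 6.80016418e-06 -1.67935825e-02  0.00000000e+00]
offset [-0.008  0.084  0.004] turn [-0.001  0.002  0.002]
```

```bash
python3 -m pendant '{"offset":[[-0.008,0.05,0.003],[-0.008,0.09,0.003],[-0.008,0.12,0.003],[-0.008,0.15,0.003],[-0.008,0.15,0.003]],"turn":[[-0.001,0.002,0.002],[-0.001,0.002,0.002],[-0.001,0.002,0.002],[-0.001,0.002,0.002],[-0.001,0.002,0.002]]}'
python3 - <<'E'
from h import *
o=manip.get_obs();M=T(o); print('tip F',G@(M[:3,3]+M[:3,:3]@[.0003,.0375,.0008])+[0,0,.2037],'f',G@o['ft_force'])
E
```

```text
clock: 14.48
position: [0.5386, -0.0095, 0.1483]
ee_rot: [0.713, 0.527, -0.275, -0.371]
ft_force: [-0.1, -0.2, -0.6]
grip_width: 0.188
tip F [ 0.50831276  0.14844916 -0.00933017] f [-0.38576969 -0.26345262 -0.4413073 ]
```

The tip is 9 mm into the hole with no force. I continue in steps.

```bash
python3 -m pendant '{"offset":[[0,0.04,-0.001],[0,0.08,-0.001],[0,0.12,-0.001],[0,0.16,-0.001],[0,0.16,-0.001]],"turn":[[0,0,0],[0,0,0],[0,0,0],[0,0,0],[0,0,0]]}'
python3 - <<'E'
from h import *
o=manip.get_obs();M=T(o); print('tip F',G@(M[:3,3]+M[:3,:3]@[.0003,.0375,.0008])+[0,0,.2037],'f',G@o['ft_force'],o['torque'])
E
```

```text
clock: 15.1
position: [0.5562, -0.0153, 0.1215]
ee_rot: [0.713, 0.527, -0.275, -0.371]
ft_force: [-0.3, 0.4, 0.1]
grip_width: 0.193
tip F [ 0.50806784  0.14800131 -0.04191223] f [-0.25677693  0.28419357  0.30796031] [0.15464596 0.6144308  0.02369138]
```

Free down to −42 mm. On to the collar seat.

```bash
python3 -m pendant '{"offset":[[0.001,0.04,-0.002],[0.001,0.07,-0.002],[0.001,0.09,-0.002],[0.001,0.105,-0.002],[0.001,0.105,-0.002]],"turn":[[0,0,0],[0,0,0],[0,0,0],[0,0,0],[0,0,0]]}'
python3 - <<'E'
from h import *
o=manip.get_obs();M=T(o); print('tip F',G@(M[:3,3]+M[:3,:3]@[.0003,.0375,.0008])+[0,0,.2037],'f',G@o['ft_force'],o['torque'])
E
```

```text
clock: 15.72
position: [0.5679, -0.0188, 0.1047]
ee_rot: [0.713, 0.527, -0.275, -0.371]
ft_force: [-11.3, 0.9, 10.3]
grip_width: 0.2
tip F [ 0.50838154  0.14809245 -0.06263022] f [-3.14140752 -2.417463   14.72611296] [-0.07521988  1.55495062 -0.35575854]
```

Seated: the estimated tip is at −62.6 mm, with 14.7 N along the bore. I release, retract and look.

```bash
python3 -m pendant '{"offset":[[0,0,0],[0,0,0],[0,0,0],[0,0,0],[0,-0.15,0],[0,-0.4,0],[0,-0.6,0],[0,-0.6,0]],"turn":[[0,0,0],[0,0,0],[0,0,0],[0,0,0],[0,0,0],[0,0,0],[0,0,0],[0,0,0]]}' 60 40
python3 - <<'E'
from h import *
im,d,o=snap('wrist','wb'); P=world('wrist',d,o); F=P@G.T; print(G@o['position'],o['ft_force'])
hsv=cv2.cvtColor(im,cv2.COLOR_RGB2HSV).astype(int)
red=((hsv[...,0]<8)|(hsv[...,0]>172))&(hsv[...,1]>130)&(np.hypot(F[...,0]-.5087,F[...,1]-.1487)<.03)
z=np.percentile(F[red][:,2],95); t=F[red&(abs(F[...,2]-z)<.003)]
print('handle top above face',z+.2037,'c',t.mean(0))
k=(abs(F[...,2]+.182)<.006)&(np.hypot(F[...,0]-.5094,F[...,1]-.2297)<.056)&(F[...,1]>.24)
print('knob',cv2.minEnclosingCircle((F[k][:,:2]*1000).astype(np.float32)))
s,_,_=snap('scene')
cv2.imwrite('pics/fin.png',np.hstack([cv2.resize(im[120:270,150:350],(480,360)),cv2.resize(s[170:260,230:310],(320,360))])[:,:,::-1])
E
```

```text
clock: 16.73
position: [0.5027, 0.0028, 0.206]
ee_rot: [0.713, 0.528, -0.273, -0.371]
ft_force: [1.8, 0.1, -0.1]
grip_width: 0.603
[ 0.51122866  0.14945013 -0.1065349 ] [ 1.76349412  0.08567098 -0.1295157 ]
handle top above face 0.04108610781632974 c [ 0.50640152  0.14888676 -0.1637017 ]
knob ((509.8309326171875, 271.359130859375), 8.276273727416992)
```

The picture limit is reached, but the numbers agree: handle top 41 mm above the face (40 expected) and the knob at its parked position. I hand in.

```bash
python3 -c "
from h import *
print(manip.hand_in())"
```

```text
the job is handed in; nothing more can be done
None
```

The disc is locked and the job was handed in at about 17 s of the 53 s allowed. The tab is at the stop, the pin is down through the bracket and released, and the vials and card box were never approached.

**Last checks (all by measurement):**
- **Disc:** the knob axis is within 0.5 mm of its parked position, so the rotor is at about 0.01 rad. The push met the stop at 27 N.
- **Pin depth:** the estimated tip went to −62.6 mm with 14.7 N of seating force. After release the handle top is 41 mm above the bracket face (40 expected), so the collar is on the bracket to within about 1 mm.
- **Pin lean:** the handle's centre is about 2 mm from the bore axis, a lean of roughly 0.05 rad against the 0.15 limit.

**What disagreed or failed on the way:**
- **Fingertip position:** the real fingertips sit about 35 mm short of the reported TCP. The first grip on the knob closed on air because of this, so I corrected for it afterwards.
- **First swing of the disc:** it stopped about 0.12 rad short because the knob rolled in the pads. I finished it by pushing with shut fingers.
- **Picture limit:** the final picture could not be viewed, so the end state rests on depth measurements alone. I did not re-measure the vials or the card box.

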